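Walk the battery charger home into its bench dock

ROBOT

A 6-joint arm with a two-finger parallel gripper is mounted at the origin on a cart in front of the work surface, level with it; the furniture and walls round the work are solid. World frame = base frame: x ahead of the robot, y to its left, z up, the work surface at z = 0. Lengths are in m, angles in degrees, forces in N, time in s.
With the tool pointing down it reaches from about 0.25 to 0.725 m from the base axis. Payload 9.7 kg.
Tool frame: the origin (TCP) lies midway between the tips of the shut fingers; the grasp point (between the pads) lies 19 mm behind it (bot.hold_point_z is the distance from the TCP to the grasp point, in m); z points along the fingers, y is the line along which they close (so a half turn about z gives the same grasp; the last joint's range is limited). The gripper opens to 85 mm and grips with 20 to 120 N. Pads are 22 mm wide; open, the fingers measure 114 mm over their backs; the gripper's body (76 mm by 85 mm) begins 54 mm behind the grasp point. The pads swing forward as they close: fully open they stand 13 mm farther back than shut.
Start: joints at [-64.114, 4.979, 10.078, 95.1, 0, 90], TCP at [0.24, -0.495, 0.231] pointing down, gripper open.
Joint ranges: [-179.16, 179.16], [-48.56, 103.87], [-65.8, 70.77], [-126.05, 130.52], [-82.76, 87.17], [-180, 180]. Speed limits (degrees/s): [127.2, 127.2, 147.25, 180, 180, 180].

INTERFACE

Orientations are given as [roll, pitch, yaw] about the fixed x, y, z axes, in that order (R = Rz(yaw) Ry(pitch) Rx(roll)).
In Python, from workcell import bot gives the robot as it stands.
- The arm moves only by the tool play_rows, never from a script. Its argument "steps" is a list that holds one entry, the list of rows, each a list of 4 numbers: the shift along the tool's x, y, z in m, then the turn about the tool's z in rad. In form: [[[tx, ty, tz, yaw], ...]]. A call has exactly 5 rows; each row shifts and turns the commanded pose from where the row before left it, along the tool's axes as they then stand; what a row does not reach is not made up. A row lasts 1/12 s, in which the tool goes at most 41.7 mm and 7.16 degrees, less where a joint would pass 70% of its speed; a pose out of reach is approached as far as the arm can. A call is refused whole if a number of a shift passes 0.0417 or a number of a turn 0.125, either way. A call with a gripper value outside its range is refused whole. "gripper" is the finger opening in m, from 0 to 0.0854, set as the call begins (left out, the last holds). The fingers move at their own pace and stop on an object; "squeeze" is the grip in N (left out, the last holds). Time passes only in rows, so rows that do not move let the fingers close, or fill a call up. It gives the time, the measured TCP pose, the force, the opening and the grip force at its end, in the units of the state.
- bot.get_obs(): the state, without advancing time (a new reading comes with each control period).
- bot.camera(name): name is "side" or "top"; returns a dict with "img" (480x640x3 uint8, blue, green, red), "vfov" (degrees; the focal length in pixels is half the picture's height over the tangent of half this angle, whatever the lens; pixels are square), "cx", "cy" (the principal point, pixels), "xyz" and "attitude" of the camera in the world. Camera axes: x right, y down, z forward; pixel columns grow to the right and rows downward; lengths in m; the calibration is good to about 2 mm. A picture is of the moment at which its call begins. There is no depth.
- bot.job_done(): hands the job in; it is judged then, once.
The state is a dict: "time": time; "q": joint angles; "qd": joint speeds; "joint_efforts": joint torques, N m; "ee_pos": TCP position; "tcp_rot": TCP orientation; "wrist_force": force on the tool from outside, world axes, zero at the start; "torque": the same for the moment, N m; "opening": finger opening in m; "grasp_force": force on a finger pad.
Only numpy, scipy, OpenCV 4.12 (cv2) and the standard library are available. Lean on these libraries where they do the work, as an engineer would, in place of code of your own. Each camera call takes 0.05 s, during which the arm holds its last target. There are 200 camera calls.

TASK

The heavy charger case stands short of its dock on the bench. Without lifting it, creep it back into the dock by pushing its near face at the left and right ends in turn, keeping it roughly square, until both spring plungers at the back of the dock are lightly loaded and stay so when you let go. Push by feel and never hard, do not touch the meter panel in the middle of the face, keep the bearing lying on top of the case, and leave the other things on the bench alone.

Things in the scene. Friction and masses are not known exactly. Their poses are not given: they have to be found in the camera images.
- case: grey sheet-steel charger case, a flat-based box 120 (x, depth) x 200 (y, width) x 80 mm high, about 1.6 kg; weight and bench friction vary. Origin at the centre of its underside, x pointing away from the robot into the dock, y to the left. Sliding it straight takes about 7 to 14 N, pushing one end only about half of that; pressing down on it while pushing makes it jam. Its near face (x = -60 mm) is flat and free to push from y = 55 to 100 mm at each end, over the full height
- meter: delicate black meter panel with dial and knob on the middle of the case's near face, 106 mm wide (y = -53 to 53 mm of the case), from 15 to 69 mm above the bench, standing out up to 19 mm from the face. Fixed to the case; origin on the face's middle, 42 mm up. It must not be touched
- case_far (a point): centre of the case's far face, 40 mm above its underside
- dock: fixed steel dock: an upright back plate and two side rails 40 mm high. Origin on the bench under the middle of the back plate's near face; x points away from the robot (the way the case goes in), y left. Rails run from x = 0 to -55 mm with their inner faces at y = +-106 mm (6 mm of play each side of the case); from -55 to -84 mm they flare outward to y = +-116 mm
- stop_left: fixed black block 9 x 34 x 34 mm on the back plate, origin at its centre, at x = -4.5, y = 75, z = 40 mm of the dock; carries the left spring plunger (steel pin 10 mm across pointing at the case). The pin's free tip lies at about x = -26.5 to -16.5 mm of the dock: each pin has been screwed in or out differently and is not measured, so find it by feel. Its spring gives 2.5 N per mm, over 8 mm of travel. Lightly loaded means 1 N or more on the pin; 15 N or more damages it
- stop_right: the same at y = -75 mm, with the right plunger, set independently of the left. Pushing one end in too far swings the other end back off its pin, so finish with light pushes in turn
- bearing: steel ball bearing ring, 52 mm across and 15 mm high, lying loose on the case's top. Origin at the centre of its underside
- screwdriver: bystander: screwdriver, 205 mm long, lying left of the work. Origin under its middle
- piston: bystander: bare metal piston, 66 mm across, 58 mm high, standing left of the dock. Origin at the centre of its underside
- pliers: bystander: pliers, 177 mm long, lying right of the work. Origin under their middle
- hammer: bystander: hammer, 270 mm long, lying at the right. Origin under its middle
Mind the look-alikes: they are no part of the job. Several things have the shape of the bearing; the one meant has the colours described above.

How it is judged (in metres and radians):
On the way:
1. the far end of the case has entered between the rails (x of case_far in the frame of dock above -0.05 m and y of case_far in the frame of dock between -0.01 and 0.01 m), for 0.2 s.
At the end, for the whole second after the job is handed in: the case stands flat and still between the dock's rails, within about 7 degrees of square and its far face within 28 mm of the back plate, pressing each of the two plungers with at least 1 N by itself, with the bearing still lying flat on top (contact force between case and stop_left above 1 N and contact force between case and stop_right above 1 N and x of case_far in the frame of dock above -0.028 m and angle between the x axis of case and the x axis of dock, either way round below 0.12 rad and angle between case's own z axis and vertical below 0.03 rad and linear speed of case below 0.005 m/s and horizontal distance between bearing and case below 0.07 m and z of bearing in the frame of case above 0.07 m and angle between bearing's own z axis and vertical below 0.1 rad); the robot touches nothing.
It fails at once if the robot pushes the case with more than 35 N (contact force between the fingers and case above 35 N).
It fails at once if a plunger is pressed with more than 15 N (contact force between case and stop_left above 15 N or contact force between case and stop_right above 15 N).
It fails at once if the meter panel is touched (more than 1 N) (contact force between anything else and meter above 1 N).
It fails at once if the case is lifted, tipped, or skewed more than 23 degrees to the dock (angle between the x axis of case and the x axis of dock, either way round above 0.4 rad or height (world z) of case above 0.012 m or angle between case's own z axis and vertical above 0.1 rad).
It fails at once if a bystander is moved more than 30 mm (distance of any of screwdriver, piston, pliers, hammer from where it was at the start of the episode above 0.03 m).
It also fails if it takes over 72 s, if anything falls off the work surface, if the arm or the gripper's body presses on something with over 40 N, if the wrist force passes 120 N, or if a joint passes its speed limit or range.

## Working session

There is one attempt and no reset: what is moved stays moved. The work goes in short steps, Python scripts to look and compute and a tool call to move; the robot and the scene stay as the last step left them, time stands still between calls to the robot, and variables do not carry over. Pictures are saved under pics/ and viewed, at most 10 in all, crops included, and the job is handed in when it is done.

Besides the shell and the picture viewer there is one more tool, called after "Request:" as a command line: name --argument value ..., lists and objects as JSON in quotes. play_rows: Moves the arm, as the interface text tells. Its arguments: {"type":"object","properties":{"steps":{"type":"array","items":{"type":"array","items":{"type":"array","items":{"type":"number"}}}},"gripper":{"type":"number"},"squeeze":{"type":"number"}},"required":["steps"]}

```bash
mkdir -p pics; ls
python3 - <<'E'
from workcell import bot
import cv2
for n in("top","side"):
    c=bot.camera(n); cv2.imwrite(f"pics/{n}0.png",c["img"]); print({k:v for k,v in c.items() if k!="img"})
print(bot.get_obs())
E
```

```text
pics
{'vfov': 57.82987628531744, 'cx': 317.44529187681593, 'cy': 238.388740228779, 'xyz': array([0.40463261, 0.2097566 , 1.07072979]), 'attitude': array([-1.68400990e+02,  5.83887275e-02, -8.84596223e+01])}
{'vfov': 53.88671473054325, 'cx': 319.2714399285649, 'cy': 232.31978064467356, 'xyz': array([0.3422411 , 1.18499824, 0.44591652]), 'attitude': array([-111.07980424,   -0.95743964, -164.30561521])}
{'time': 0.1, 'q': array([-6.41141410e+01,  5.00783070e+00,  1.00402432e+01,  9.50987525e+01,
       -9.74445355e-04,  8.99999091e+01]), 'qd': array([ 0.03169199, -0.06770501,  0.12312155,  0.08789516, -0.04498364,
       -0.0677376 ]), 'joint_efforts': array([ 1.78709150e-03, -5.21561158e+01,  4.65653765e+01,  1.59619987e-02,
        8.72373380e-05, -1.84188400e-05]), 'ee_pos': array([ 0.24003057, -0.4946452 ,  0.23066628]), 'tcp_rot': array([-1.79933660e+02,  9.74339422e-04,  2.58859510e+01]), 'wrist_force': array([-0.78394636,  0.15726054, -0.54594444]), 'torque': array([-0.02898211,  0.00604915,  0.00314333]), 'grasp_force': 0.0, 'opening': 0.08555788642293906}
```

View pics/top0.png

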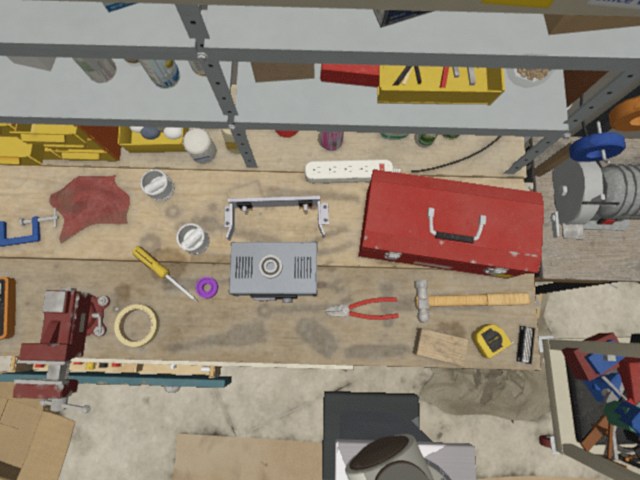

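View pics/side0.png

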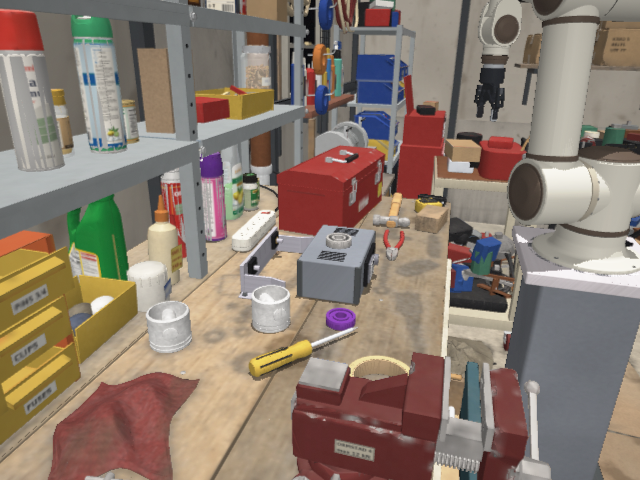

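The top view shows the case top at columns 230-317, rows 242-296. The dock is at columns 226-328, rows 197-240. The bearing is at about (270,266), the pliers at (365,308) and the screwdriver tip at (193,298). I'll take a closer look.

```bash
cat > h.py <<'E'
from workcell import bot
import numpy as np, cv2
from scipy.spatial.transform import Rotation as R
def ray(c,p):
    f=240/np.tan(np.radians(c["vfov"]/2))
    d=R.from_euler("xyz",c["attitude"],degrees=True).as_matrix()@np.array([(p[0]-c["cx"])/f,(p[1]-c["cy"])/f,1])
    return c["xyz"],d
def onz(c,p,z):
    o,d=ray(c,p); return o+d*(z-o[2])/d[2]
def proj(c,P):
    f=240/np.tan(np.radians(c["vfov"]/2))
    v=R.from_euler("xyz",c["attitude"],degrees=True).as_matrix().T@(np.array(P)-c["xyz"])
    return c["cx"]+f*v[0]/v[2],c["cy"]+f*v[1]/v[2]
E
python3 - <<'E'
import cv2
a=cv2.imread("pics/top0.png")[185:310,215:340]; b=cv2.imread("pics/side0.png")[210:310,230:390]
cv2.imwrite("pics/topc.png",cv2.resize(a,(600,600),interpolation=cv2.INTER_CUBIC))
hsv=cv2.cvtColor(cv2.imread("pics/top0.png"),cv2.COLOR_BGR2HSV)
print(hsv[250,240],hsv[290,275],hsv[200,275],hsv[220,228],hsv[300,230],hsv[280,325])
E
```

```text
[101  13 158] [ 99  11 169] [135   4 136] [143   5 194] [ 19  69 158] [ 19  58 163]
```

View pics/topc.png

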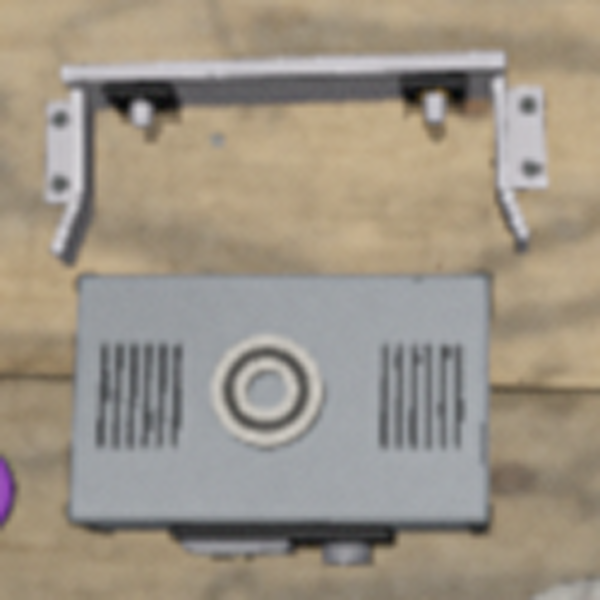

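The crop shows the case top corners at about (82,277), (489,277), (489,522) and (72,520). The rail tops' inner edges run from about (84,95) to (83,188) and from (496,85) to (500,185). The pin tips are at about (147,127) left and (433,122) right, in crop pixels.

Run:
```python
from h import *
c=bot.camera("top"); s=bot.camera("side")
C=lambda u,v:(u/4.8+215-.4,v/4.8+185-.4)
for n,p,z in [("FL",(80,277),.08),("FR",(490,277),.08),("NR",(489,523),.08),("NL",(71,521),.08),("bear",(267,390),.095),
 ("railL0",(84,95),.04),("railL1",(83,188),.04),("railR0",(496,85),.04),("railR1",(500,185),.04),("pinL",(141,127),.04),("pinR",(433,122),.04),
 ("plateL",(62,82),.06),("plateR",(503,67),.06),("flareL",(70,262),.0),("knobtip",(347,562),.04)]:
    P=onz(c,C(*p),z); print(n,P.round(4), "side px",np.round(proj(s,P),1))
for n,p in [("plL",(143,278)),("bearing tip screwdr",(193,299))]: pass
print("screwdriver tip",onz(c,(193,299),.003).round(3),"pliers",onz(c,(327,312),.01).round(3),"plate top",)
```

```text
FL [0.5932 0.4162 0.08  ] side px [298.1 259.1]
FR [0.5985 0.2178 0.08  ] side px [323.2 224.2]
NR [0.4801 0.215  0.08  ] side px [375.4 229.6]
NL [0.4757 0.4126 0.08  ] side px [360.1 266.5]
bear [0.5385 0.3213 0.095 ] side px [338.5 237.2]
railL0 [0.6959 0.4288 0.04  ] side px [245.5 273.8]
railL1 [0.6469 0.4261 0.04  ] side px [269.8 276.7]
railR0 [0.7068 0.2177 0.04  ] side px [278.2 235.3]
railR1 [0.6541 0.2143 0.04  ] side px [300.1 237.3]
pinL [0.6797 0.3986 0.04  ] side px [259.3 268.5]
pinR [0.6863 0.2494 0.04  ] side px [281.9 241.1]
plateL [0.6967 0.4361 0.06  ] side px [243.2 265.9]
plateR [0.7105 0.2143 0.06  ] side px [277.2 226.6]
flareL [0.6163 0.4386 0.    ] side px [282.8 300.5]
knobtip [0.4623 0.2842 0.04  ] side px [377.3 259.7]
screwdriver tip [0.465 0.516 0.003] pliers [0.442 0.189 0.01 ] plate top
```

Run:
```python
import cv2
b=cv2.imread("pics/side0.png")[210:310,230:390]
cv2.imwrite("pics/sidec.png",cv2.resize(b,(800,500),interpolation=cv2.INTER_CUBIC))
```

```text
(no output)
```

View pics/sidec.png

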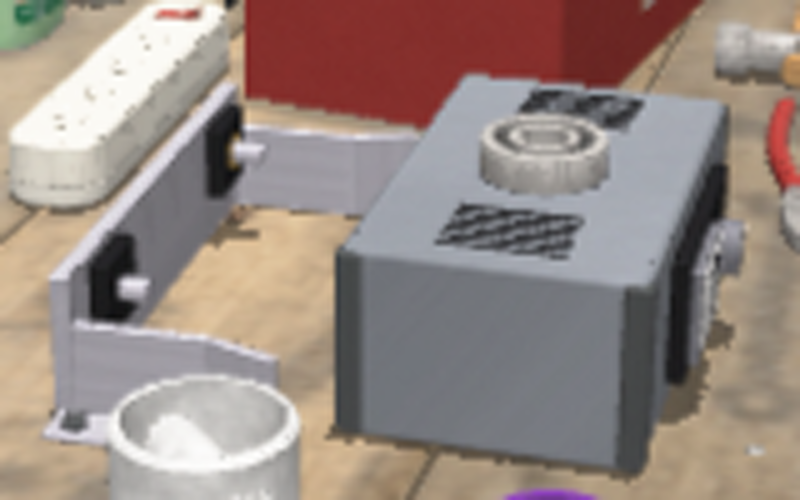

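The side view agrees: the case's top corners reproject within about 1 px at z=80 mm, and the pins at z=40 mm.

- **Case:** centre (0.537, 0.315), yaw 1.5°.
- **Dock:** yaw 3.5°, back plate at about (0.7055, 0.3235).
- **Travel needed:** roughly 85 mm.

Now I'll shut the gripper, turn to yaw 3.5°, and travel.

Request:
play_rows --steps '[[[0,0,0,0.0782],[0,0,0,0.0782],[0,0,0,0.0782],[0,0,0,0.0782],[0,0,0,0.0782]]]' --gripper 0 --squeeze 40

```text
time: 0.62
ee_pos: [0.2401, -0.4948, 0.2311]
tcp_rot: [-180.0, 0.0, 3.3]
wrist_force: [0.4, 1.1, 0.6]
opening: 0.0255
grasp_force: 0.0
```

Request:
play_rows --steps '[[[0.0117,-0.036,0.006,0],[0.0117,-0.036,0.006,0],[0.0117,-0.036,0.006,0],[0.0117,-0.036,0.006,0],[0.0117,-0.036,0.006,0]]]'

```text
time: 1.03
ee_pos: [0.2875, -0.31, 0.2007]
tcp_rot: [-180.0, 0.0, 3.4]
wrist_force: [0.8, 0.7, 0.3]
opening: -0.0004
grasp_force: 0.0
```

Request:
play_rows --steps '[[[0.0117,-0.036,0.006,0],[0.0117,-0.036,0.006,0],[0.0117,-0.036,0.006,0],[0.0117,-0.036,0.006,0],[0.0117,-0.036,0.006,0]]]'

```text
time: 1.45
ee_pos: [0.3349, -0.1267, 0.1711]
tcp_rot: [180.0, -0.0, 3.5]
wrist_force: [1.6, 0.0, 0.9]
opening: 0.0001
grasp_force: 0.0
```

Request:
play_rows --steps '[[[0.0117,-0.036,0.006,0],[0.0117,-0.036,0.006,0],[0.0117,-0.036,0.006,0],[0.0117,-0.036,0.006,0],[0.0117,-0.036,0.006,0]]]'

```text
time: 1.87
ee_pos: [0.3839, 0.039, 0.1412]
tcp_rot: [-179.1, -0.0, 5.2]
wrist_force: [0.3, -0.6, 0.9]
opening: -0.0
grasp_force: 0.0
```

Request:
play_rows --steps '[[[0.012,-0.036,0,0],[0.012,-0.036,0,0],[0.012,-0.036,0,0],[0.012,-0.036,0,0],[0.01,-0.036,0,0]]]'

```text
time: 2.28
ee_pos: [0.4344, 0.1186, 0.1495]
tcp_rot: [-174.6, 0.1, 11.9]
wrist_force: [0.4, 0.3, 0.1]
opening: -0.0
grasp_force: 0.0
```

Request:
play_rows --steps '[[[0,0,0,0],[0,0,0.02,0],[0,0,0.02,0],[0,0,0,0],[0,0,0,0]]]'

```text
time: 2.7
ee_pos: [0.4327, 0.1188, 0.1094]
tcp_rot: [-174.6, 0.2, 12.0]
wrist_force: [0.5, -1.3, 0.3]
opening: -0.0004
grasp_force: 0.0
```

Run:
```python
from h import *
o=bot.get_obs(); print(o["q"].round(2),o["ee_pos"].round(4),o["tcp_rot"].round(2))
```

```text
[ 11.93  -9.51 -17.56  82.13   5.4  179.94] [0.4327 0.1188 0.1094] [-174.6     0.18   11.98]
```

Joint 6 is at its 180° stop, so I'll use the half-turned tool with yaw at about 183.5°.

Request:
play_rows --steps '[[[0,0,0,-0.12],[0,0,0,-0.12],[0,0,0,-0.12],[0,0,0,-0.12],[0,0,0,-0.12]]]'

```text
time: 3.12
ee_pos: [0.4341, 0.1191, 0.1116]
tcp_rot: [-175.6, -3.1, 46.6]
wrist_force: [0.1, -0.3, 1.2]
opening: 0.0003
grasp_force: 0.0
```

Request:
play_rows --steps '[[[0,0,0,-0.12],[0,0,0,-0.12],[0,0,0,-0.12],[0,0,0,-0.12],[0,0,0,-0.12]]]'

```text
time: 3.53
ee_pos: [0.4341, 0.1191, 0.1116]
tcp_rot: [-178.1, -5.1, 81.0]
wrist_force: [-0.1, 0.2, -0.0]
opening: 0.0002
grasp_force: 0.0
```

Request:
play_rows --steps '[[[0,0,0,-0.12],[0,0,0,-0.12],[0,0,0,-0.12],[0,0,0,-0.12],[0,0,0,-0.12]]]'

```text
time: 3.95
ee_pos: [0.4341, 0.1191, 0.1116]
tcp_rot: [178.7, -5.3, 115.5]
wrist_force: [0.9, 0.0, -0.1]
opening: -0.0002
grasp_force: 0.0
```

Request:
play_rows --steps '[[[0,0,0,-0.12],[0,0,0,-0.12],[0,0,0,-0.12],[0,0,0,-0.12],[0,0,0,-0.12]]]'

```text
time: 4.37
ee_pos: [0.4341, 0.1191, 0.1116]
tcp_rot: [176.0, -3.6, 150.0]
wrist_force: [-0.6, -0.4, -0.0]
opening: -0.0003
grasp_force: 0.0
```

Request:
play_rows --steps '[[[0,0,0,-0.12],[0,0,0,-0.12],[0,0,0,-0.12],[0,0,0,-0.12],[0,0,0,0]]]'

```text
time: 4.78
ee_pos: [0.4341, 0.1191, 0.1114]
tcp_rot: [174.8, -1.3, 177.4]
wrist_force: [0.3, -0.5, 0.7]
opening: -0.0004
grasp_force: 0.0
```

Request:
play_rows --steps '[[[0,0,0,-0.1],[-0.001,0.03,0.003,0],[-0.001,0.03,0.003,0],[-0.001,0.03,0.003,0],[0,0.0265,0.002,0]]]'

```text
time: 5.2
ee_pos: [0.4311, 0.2377, 0.1108]
tcp_rot: [174.6, -0.9, -177.5]
wrist_force: [0.6, -0.7, -0.9]
opening: 0.0003
grasp_force: 0.0
```

Request:
play_rows --steps '[[[0,0,0,0],[0,-0.002,0.025,0],[0,-0.002,0.025,0],[-0.001,-0.003,0.025,0],[0,0,0,0]]]'

```text
time: 5.62
ee_pos: [0.4286, 0.2349, 0.0307]
tcp_rot: [174.8, -1.2, -177.4]
wrist_force: [-0.7, 0.9, -0.4]
opening: 0.0
grasp_force: 0.0
```

Run:
```python
from h import *
o=bot.get_obs(); print(o["q"].round(2),o["ee_pos"].round(4),o["tcp_rot"].round(2),o["wrist_force"])
print(R.from_euler("xyz",o["tcp_rot"],degrees=True).as_matrix().round(4))
a=bot.camera("top")["img"][185:335,190:390]; b=bot.camera("side")["img"][190:310,250:410]
cv2.imwrite("pics/p1.png",np.hstack([cv2.resize(a,(400,300),interpolation=2),cv2.resize(b,(400,300),interpolation=2)]))
```

```text
[ 25.66  -3.34 -20.73  71.72   5.26  23.19] [0.4286 0.2349 0.0307] [ 174.81   -1.25 -177.43] [-0.67794203  0.93764252 -0.41471532]
[[-0.9988 -0.0427 -0.0257]
 [-0.0448  0.995   0.0894]
 [ 0.0218  0.0904 -0.9957]]
```

View pics/p1.png

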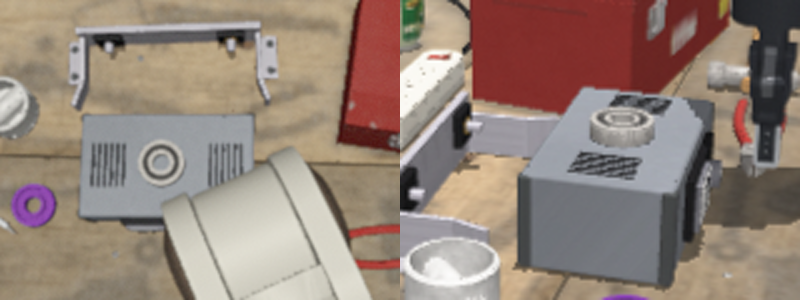

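The right finger is clear of the meter and the case is unmoved. Approaching the right end gently.

Request:
play_rows --steps '[[[-0.012,0,0,0],[-0.01,0,0,0],[-0.004,0,0,0],[-0.002,0,0,0],[-0.002,0,0,0]]]'

```text
time: 6.13
ee_pos: [0.4611, 0.2377, 0.0346]
tcp_rot: [174.6, -0.9, -177.3]
wrist_force: [-0.1, -0.5, 0.0]
opening: 0.0005
grasp_force: 0.0
```

Request:
play_rows --steps '[[[-0.002,0,0,0],[-0.002,0,0,0],[-0.002,0,0,0],[-0.002,0,0,0],[-0.002,0,0,0]]]'

```text
time: 6.55
ee_pos: [0.4693, 0.2379, 0.0334]
tcp_rot: [174.7, -1.1, -177.2]
wrist_force: [-7.6, -1.8, 2.0]
opening: -0.0
grasp_force: 0.0
```

Request:
play_rows --steps '[[[-0.002,0,0,0],[-0.002,0,0,0],[-0.002,0,0,0],[-0.002,0,0,0],[0,0,0,0]]]'

```text
time: 6.97
ee_pos: [0.4774, 0.2381, 0.0329]
tcp_rot: [174.7, -1.1, -177.2]
wrist_force: [-4.9, -2.1, 0.1]
opening: -0.0002
grasp_force: 0.0
```

Request:
play_rows --steps '[[[0.02,0,0,0],[0.02,0,0,0],[0,0.04,0.0036,0],[0,0.04,0.0036,0],[0,0.04,0.0036,0]]]'

```text
time: 7.38
ee_pos: [0.4326, 0.3582, 0.0352]
tcp_rot: [174.6, -0.9, -177.3]
wrist_force: [1.4, -0.1, 0.2]
opening: 0.0001
grasp_force: 0.0
```

Request:
play_rows --steps '[[[0,0.04,0.0036,0],[0,0,0,0],[-0.01,0,0,0],[-0.005,0,0,0],[-0.002,0,0,0]]]'

```text
time: 7.8
ee_pos: [0.4489, 0.3972, 0.0344]
tcp_rot: [174.7, -0.9, -177.3]
wrist_force: [-0.1, -0.8, -0.7]
opening: -0.0
grasp_force: 0.0
```

Request:
play_rows --steps '[[[-0.002,0,0,0],[-0.002,0,0,0],[-0.002,0,0,0],[-0.002,0,0,0],[-0.002,0,0,0]]]'

```text
time: 8.22
ee_pos: [0.4581, 0.3982, 0.0345]
tcp_rot: [174.7, -0.9, -177.2]
wrist_force: [-0.7, -0.0, -0.3]
opening: -0.0006
grasp_force: 0.0
```

Request:
play_rows --steps '[[[-0.002,0,0,0],[-0.002,0,0,0],[-0.002,0,0,0],[-0.002,0,0,0],[-0.002,0,0,0]]]'

```text
time: 8.63
ee_pos: [0.4667, 0.3993, 0.0341]
tcp_rot: [174.6, -1.1, -177.1]
wrist_force: [-7.2, 1.1, 2.6]
opening: -0.0006
grasp_force: 0.0
```

Request:
play_rows --steps '[[[-0.002,0,0,0],[-0.002,0,0,0],[-0.002,0,0,0],[-0.002,0,0,0],[0,0,0,0]]]'

```text
time: 9.05
ee_pos: [0.4747, 0.3994, 0.0336]
tcp_rot: [174.7, -1.1, -177.2]
wrist_force: [-5.3, -1.9, 0.6]
opening: -0.0003
grasp_force: 0.0
```

Request:
play_rows --steps '[[[0.02,0,0,0],[0.018,0,0,0],[0,-0.04,-0.0036,0],[0,-0.04,-0.0036,0],[0,-0.04,-0.0036,0]]]'

```text
time: 9.47
ee_pos: [0.4431, 0.2764, 0.0342]
tcp_rot: [174.7, -0.9, -177.1]
wrist_force: [1.1, -0.6, 0.2]
opening: -0.0001
grasp_force: 0.0
```

Request:
play_rows --steps '[[[0,-0.04,-0.0036,0],[0,0,0,0],[-0.015,0,0,0],[-0.008,0,0,0],[-0.003,0,0,0]]]'

```text
time: 9.88
ee_pos: [0.4728, 0.2385, 0.0339]
tcp_rot: [174.6, -0.9, -177.2]
wrist_force: [-0.4, 0.7, -0.2]
opening: -0.0003
grasp_force: 0.0
```

Request:
play_rows --steps '[[[-0.002,0,0,0],[-0.002,0,0,0],[-0.002,0,0,0],[-0.002,0,0,0],[-0.002,0,0,0]]]'

```text
time: 10.3
ee_pos: [0.4802, 0.2387, 0.0332]
tcp_rot: [174.7, -1.1, -177.2]
wrist_force: [-8.7, -2.4, 2.8]
opening: -0.0003
grasp_force: 0.0
```

Request:
play_rows --steps '[[[-0.0025,0,0,0],[-0.0025,0,0,0],[-0.0025,0,0,0],[-0.0025,0,0,0],[-0.002,0,0,0]]]'

```text
time: 10.72
ee_pos: [0.4919, 0.2388, 0.0327]
tcp_rot: [174.7, -1.1, -177.2]
wrist_force: [-9.2, -4.4, 2.3]
opening: -0.0001
grasp_force: 0.0
```

Request:
play_rows --steps '[[[0.02,0,0,0],[0.018,0,0,0],[0,0.04,0.0036,0],[0,0.04,0.0036,0],[0,0.04,0.0036,0]]]'

```text
time: 11.13
ee_pos: [0.4495, 0.3592, 0.0349]
tcp_rot: [174.6, -0.9, -177.3]
wrist_force: [1.2, 0.2, 0.2]
opening: 0.0001
grasp_force: 0.0
```

Request:
play_rows --steps '[[[0,0.04,0.0036,0],[0,0,0,0],[-0.012,0,0,0],[-0.006,0,0,0],[-0.002,0,0,0]]]'

```text
time: 11.55
ee_pos: [0.4683, 0.399, 0.034]
tcp_rot: [174.7, -0.9, -177.2]
wrist_force: [-1.2, -0.8, -0.1]
opening: 0.0
grasp_force: 0.0
```

Request:
play_rows --steps '[[[-0.002,0,0,0],[-0.002,0,0,0],[-0.002,0,0,0],[-0.002,0,0,0],[-0.002,0,0,0]]]'

```text
time: 11.97
ee_pos: [0.477, 0.3993, 0.0341]
tcp_rot: [174.6, -1.0, -177.2]
wrist_force: [-7.0, 1.2, 1.9]
opening: 0.0
grasp_force: 0.0
```

Request:
play_rows --steps '[[[-0.0025,0,0,0],[-0.0025,0,0,0],[-0.0025,0,0,0],[-0.0025,0,0,0],[-0.0025,0,0,0]]]'

```text
time: 12.38
ee_pos: [0.4888, 0.4003, 0.0336]
tcp_rot: [174.6, -1.1, -177.2]
wrist_force: [-8.6, 2.4, 1.0]
opening: 0.0002
grasp_force: 0.0
```

Request:
play_rows --steps '[[[0.02,0,0,0],[0.018,0,0,0],[0,-0.04,-0.0036,0],[0,-0.04,-0.0036,0],[0,-0.04,-0.0036,0]]]'

```text
time: 12.8
ee_pos: [0.4576, 0.2769, 0.0341]
tcp_rot: [174.7, -0.9, -177.1]
wrist_force: [1.4, 0.1, -0.6]
opening: 0.0002
grasp_force: 0.0
```

Request:
play_rows --steps '[[[0,-0.04,-0.0036,0],[0,0,0,0],[-0.015,0,0,0],[-0.008,0,0,0],[-0.003,0,0,0]]]'

```text
time: 13.22
ee_pos: [0.4873, 0.2391, 0.0337]
tcp_rot: [174.6, -0.9, -177.2]
wrist_force: [0.1, -0.7, -0.4]
opening: 0.0002
grasp_force: 0.0
```

Request:
play_rows --steps '[[[-0.002,0,0,0],[-0.002,0,0,0],[-0.002,0,0,0],[-0.002,0,0,0],[-0.002,0,0,0]]]'

```text
time: 13.63
ee_pos: [0.4948, 0.2395, 0.033]
tcp_rot: [174.7, -1.1, -177.2]
wrist_force: [-7.3, -2.5, 2.1]
opening: 0.0001
grasp_force: 0.0
```

Request:
play_rows --steps '[[[-0.0025,0,0,0],[-0.0025,0,0,0],[-0.0025,0,0,0],[-0.0025,0,0,0],[-0.0025,0,0,0]]]'

```text
time: 14.05
ee_pos: [0.5068, 0.2396, 0.0325]
tcp_rot: [174.7, -1.1, -177.2]
wrist_force: [-9.3, -4.9, 2.9]
opening: 0.0001
grasp_force: 0.0
```

Run:
```python
from h import *
a=bot.camera("top")["img"][185:335,190:390]; b=bot.camera("side")["img"][190:310,230:390]
cv2.imwrite("pics/p2.png",np.hstack([cv2.resize(a,(400,300),interpolation=2),cv2.resize(b,(400,300),interpolation=2)]))
```

```text
(no output)
```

View pics/p2.png

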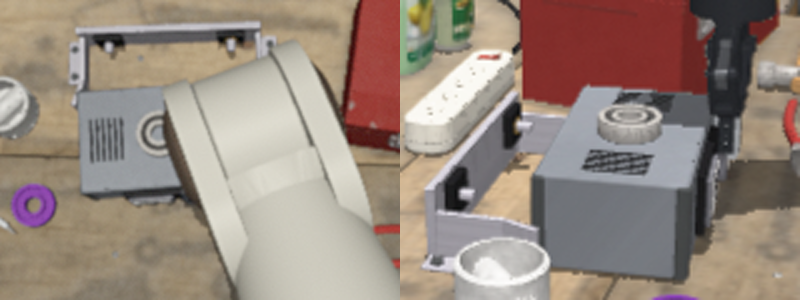

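The case is square to the flare and slightly left of centre, with its far-left corner at crop (80,92), just right of the left flare tip at (78,103). The bearing is in place. Continuing.

Request:
play_rows --steps '[[[0.02,0,0,0],[0.018,0,0,0],[0,0.04,0.0036,0],[0,0.04,0.0036,0],[0,0.04,0.0036,0]]]'

```text
time: 14.57
ee_pos: [0.4645, 0.3599, 0.0347]
tcp_rot: [174.6, -0.9, -177.3]
wrist_force: [2.0, 0.2, -0.1]
opening: 0.0003
grasp_force: 0.0
```

Request:
play_rows --steps '[[[0,0.04,0.0036,0],[0,0,0,0],[-0.012,0,0,0],[-0.006,0,0,0],[-0.002,0,0,0]]]'

```text
time: 14.98
ee_pos: [0.4833, 0.3998, 0.0337]
tcp_rot: [174.7, -0.9, -177.2]
wrist_force: [0.0, -0.7, 0.0]
opening: 0.0001
grasp_force: 0.0
```

Request:
play_rows --steps '[[[-0.002,0,0,0],[-0.002,0,0,0],[-0.002,0,0,0],[-0.002,0,0,0],[-0.002,0,0,0]]]'

```text
time: 15.4
ee_pos: [0.4919, 0.4001, 0.0339]
tcp_rot: [174.6, -1.0, -177.2]
wrist_force: [-7.6, 0.7, 2.2]
opening: 0.0003
grasp_force: 0.0
```

Request:
play_rows --steps '[[[-0.0025,0,0,0],[-0.0025,0,0,0],[-0.0025,0,0,0],[-0.0025,0,0,0],[-0.0025,0,0,0]]]'

```text
time: 15.82
ee_pos: [0.5037, 0.401, 0.0334]
tcp_rot: [174.6, -1.1, -177.2]
wrist_force: [-8.6, 3.7, 1.5]
opening: 0.0002
grasp_force: 0.0
```

Request:
play_rows --steps '[[[0.02,0,0,0],[0.018,0,0,0],[0,-0.04,-0.0036,0],[0,-0.04,-0.0036,0],[0,-0.04,-0.0036,0]]]'

```text
time: 16.23
ee_pos: [0.4725, 0.2776, 0.0339]
tcp_rot: [174.7, -0.9, -177.1]
wrist_force: [1.4, -0.3, 0.1]
opening: 0.0001
grasp_force: 0.0
```

Request:
play_rows --steps '[[[0,-0.04,-0.0036,0],[0,0,0,0],[-0.015,0,0,0],[-0.008,0,0,0],[-0.003,0,0,0]]]'

```text
time: 16.65
ee_pos: [0.5022, 0.2398, 0.0335]
tcp_rot: [174.6, -0.9, -177.2]
wrist_force: [0.4, -0.2, 0.7]
opening: -0.0001
grasp_force: 0.0
```

Request:
play_rows --steps '[[[-0.002,0,0,0],[-0.002,-0.0005,0,0],[-0.002,-0.0005,0,0],[-0.002,-0.0005,0,0],[-0.002,-0.0005,0,0]]]'

```text
time: 17.07
ee_pos: [0.51, 0.2383, 0.0327]
tcp_rot: [174.7, -1.1, -177.2]
wrist_force: [-6.4, -0.4, 2.5]
opening: 0.0003
grasp_force: 0.0
```

Request:
play_rows --steps '[[[-0.0025,-0.0005,0,0],[-0.0025,-0.0005,0,0],[-0.0025,-0.0005,0,0],[-0.0025,-0.0005,0,0],[-0.0025,-0.0005,0,0]]]'

```text
time: 17.48
ee_pos: [0.5221, 0.2361, 0.0321]
tcp_rot: [174.7, -1.1, -177.2]
wrist_force: [-10.2, -3.7, 4.4]
opening: -0.0001
grasp_force: 0.0
```

Request:
play_rows --steps '[[[0.02,0,0,0],[0.018,0.003,0,0],[0,0.04,0.0036,0],[0,0.04,0.0036,0],[0,0.04,0.0036,0]]]'

```text
time: 17.9
ee_pos: [0.4796, 0.3591, 0.0343]
tcp_rot: [174.6, -0.9, -177.3]
wrist_force: [0.8, -0.3, 0.5]
opening: -0.0001
grasp_force: 0.0
```

Request:
play_rows --steps '[[[0,0.04,0.0036,0],[0,0.001,0,0],[-0.012,0,0,0],[-0.006,0,0,0],[-0.002,0,0,0]]]'

```text
time: 18.32
ee_pos: [0.4984, 0.3999, 0.0335]
tcp_rot: [174.7, -0.9, -177.2]
wrist_force: [-0.2, -0.4, 0.5]
opening: 0.0001
grasp_force: 0.0
```

Request:
play_rows --steps '[[[-0.002,0,0,0],[-0.002,0,0,0],[-0.002,0,-0.0001,0],[-0.002,0,-0.0001,0],[-0.002,0,-0.0001,0]]]'

```text
time: 18.73
ee_pos: [0.5067, 0.4003, 0.0337]
tcp_rot: [174.6, -1.1, -177.2]
wrist_force: [-6.3, 2.1, 0.1]
opening: 0.0
grasp_force: 0.0
```

Request:
play_rows --steps '[[[-0.0025,0,-0.0001,0],[-0.0025,0,-0.0001,0],[-0.0025,0,-0.0001,0],[-0.0025,0,-0.0001,0],[-0.0025,0,-0.0001,0]]]'

```text
time: 19.15
ee_pos: [0.5188, 0.4011, 0.0337]
tcp_rot: [174.6, -1.1, -177.2]
wrist_force: [-8.0, 2.6, 0.1]
opening: -0.0002
grasp_force: 0.0
```

Run:
```python
from h import *
a=bot.camera("top")["img"][185:335,190:390]; b=bot.camera("side")["img"][190:310,230:390]
cv2.imwrite("pics/p3.png",np.hstack([cv2.resize(a,(400,300),interpolation=2),cv2.resize(b,(400,300),interpolation=2)]))
```

```text
(no output)
```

View pics/p3.png

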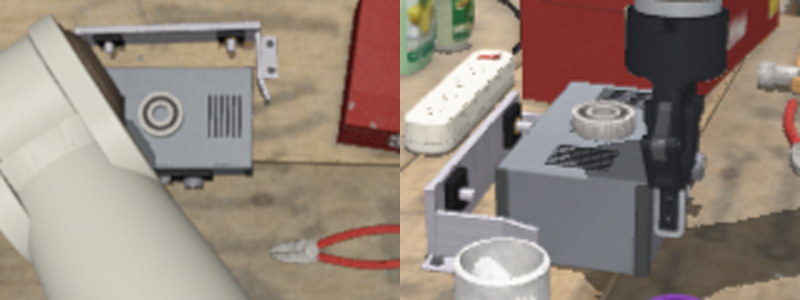

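The case is centred between the rails, with its far-right corner at (252,70) against the rail's inner face at (258,60). The pins are still about 20 mm or more away. Next round.

Request:
play_rows --steps '[[[0.02,0,0,0],[0.018,0,0,0],[0,-0.04,-0.0036,0],[0,-0.04,-0.0036,0],[0,-0.04,-0.0036,0]]]'

```text
time: 19.67
ee_pos: [0.4876, 0.2777, 0.0344]
tcp_rot: [174.7, -0.9, -177.1]
wrist_force: [0.5, -1.2, -0.3]
opening: 0.0003
grasp_force: 0.0
```

Request:
play_rows --steps '[[[0,-0.04,-0.0036,0],[0,0,0,0],[-0.015,0,0,0],[-0.008,0,0,0],[-0.003,0,0,0]]]'

```text
time: 20.08
ee_pos: [0.5172, 0.2399, 0.034]
tcp_rot: [174.6, -0.9, -177.3]
wrist_force: [-0.1, -0.2, 0.5]
opening: 0.0004
grasp_force: 0.0
```

Request:
play_rows --steps '[[[-0.002,0,0,0],[-0.002,-0.0005,0,0],[-0.002,-0.0005,-0.0001,0],[-0.002,-0.0005,-0.0001,0],[-0.002,-0.0005,-0.0001,0]]]'

```text
time: 20.5
ee_pos: [0.5251, 0.2385, 0.0335]
tcp_rot: [174.7, -1.1, -177.2]
wrist_force: [-7.4, -1.5, 2.5]
opening: 0.0002
grasp_force: 0.0
```

Request:
play_rows --steps '[[[-0.0025,-0.0005,-0.0001,0],[-0.0025,-0.0005,-0.0001,0],[-0.0025,-0.0005,-0.0001,0],[-0.002,-0.0005,-0.0001,0],[-0.002,-0.0005,-0.0001,0]]]'

```text
time: 20.92
ee_pos: [0.5362, 0.2361, 0.0334]
tcp_rot: [174.7, -1.1, -177.2]
wrist_force: [-8.4, -1.8, 2.5]
opening: -0.0
grasp_force: 0.0
```

Request:
play_rows --steps '[[[0.02,0,0,0],[0.018,0.003,0,0],[0,0.04,0.0036,0],[0,0.04,0.0036,0],[0,0.04,0.0036,0]]]'

```text
time: 21.33
ee_pos: [0.4936, 0.3591, 0.0356]
tcp_rot: [174.6, -0.9, -177.3]
wrist_force: [1.5, -0.7, 0.9]
opening: 0.0002
grasp_force: 0.0
```

Request:
play_rows --steps '[[[0,0.04,0.0036,0],[0,0.001,0,0],[-0.012,0,0,0],[-0.006,0,0,0],[-0.002,0,0,0]]]'

```text
time: 21.75
ee_pos: [0.5124, 0.4, 0.0348]
tcp_rot: [174.7, -0.9, -177.2]
wrist_force: [0.0, 0.0, -0.1]
opening: -0.0001
grasp_force: 0.0
```

Request:
play_rows --steps '[[[-0.002,0,0,0],[-0.002,0,0,0],[-0.002,0,-0.0001,0],[-0.002,0,-0.0001,0],[-0.002,0,-0.0001,0]]]'

```text
time: 22.17
ee_pos: [0.5208, 0.4004, 0.0351]
tcp_rot: [174.6, -1.1, -177.2]
wrist_force: [-7.2, 2.4, 0.6]
opening: 0.0003
grasp_force: 0.0
```

Request:
play_rows --steps '[[[-0.002,0,-0.0001,0],[-0.002,0,-0.0001,0],[-0.002,0,-0.0001,0],[-0.002,0,-0.0001,0],[0,0,0,0]]]'

```text
time: 22.58
ee_pos: [0.5289, 0.4008, 0.0351]
tcp_rot: [174.7, -1.0, -177.2]
wrist_force: [-4.8, 1.9, -0.5]
opening: -0.0003
grasp_force: 0.0
```

Request:
play_rows --steps '[[[0.02,0,0,0],[0.018,0,0,0],[0,-0.04,-0.0036,0],[0,-0.04,-0.0036,0],[0,-0.04,-0.0036,0]]]'

```text
time: 23.0
ee_pos: [0.4971, 0.2777, 0.0357]
tcp_rot: [174.7, -0.9, -177.1]
wrist_force: [0.6, -0.9, 0.2]
opening: 0.0
grasp_force: 0.0
```

Request:
play_rows --steps '[[[0,-0.04,-0.0036,0],[0,0,0,0],[-0.02,0,0,0],[-0.012,0,0,0],[-0.003,0,0,0]]]'

```text
time: 23.42
ee_pos: [0.5363, 0.2399, 0.0352]
tcp_rot: [174.6, -0.9, -177.3]
wrist_force: [0.4, 0.1, 0.4]
opening: -0.0001
grasp_force: 0.0
```

Request:
play_rows --steps '[[[-0.002,0,0,0],[-0.002,-0.0005,0,0],[-0.002,-0.0005,-0.0001,0],[-0.002,-0.0005,-0.0001,0],[-0.002,-0.0005,-0.0001,0]]]'

```text
time: 23.83
ee_pos: [0.5425, 0.2385, 0.0344]
tcp_rot: [174.7, -1.1, -177.2]
wrist_force: [-9.7, -2.3, 1.7]
opening: 0.0002
grasp_force: 0.0
```

Request:
play_rows --steps '[[[-0.001,-0.0003,0,0],[-0.001,-0.0003,0,0],[-0.001,-0.0003,0,0],[0,0,0,0],[0,0,0,0]]]'

```text
time: 24.25
ee_pos: [0.5457, 0.2379, 0.0343]
tcp_rot: [174.7, -1.1, -177.2]
wrist_force: [-7.4, -1.3, 1.8]
opening: -0.0001
grasp_force: 0.0
```

Request:
play_rows --steps '[[[0.02,0,0,0],[0.018,0.003,0,0],[0,0.04,0.0036,0],[0,0.04,0.0036,0],[0,0.04,0.0036,0]]]'

```text
time: 24.67
ee_pos: [0.5029, 0.3606, 0.0365]
tcp_rot: [174.6, -0.9, -177.3]
wrist_force: [1.3, -0.3, 0.3]
opening: 0.0002
grasp_force: 0.0
```

Request:
play_rows --steps '[[[0,0.04,0.0036,0],[0,0,0,0],[-0.015,0,0,0],[-0.006,0,0,0],[-0.003,0,0,0]]]'

```text
time: 25.08
ee_pos: [0.5259, 0.4007, 0.0356]
tcp_rot: [174.7, -0.9, -177.2]
wrist_force: [0.0, 0.6, 0.7]
opening: 0.0001
grasp_force: 0.0
```

Request:
play_rows --steps '[[[-0.002,0,0,0],[-0.002,0,0,0],[-0.002,0,-0.0001,0],[-0.002,0,-0.0001,0],[0,0,-0.0001,0]]]'

```text
time: 25.5
ee_pos: [0.5329, 0.4005, 0.0357]
tcp_rot: [174.7, -1.0, -177.2]
wrist_force: [-4.2, -0.8, -0.6]
opening: -0.0002
grasp_force: 0.0
```

Request:
play_rows --steps '[[[-0.002,0,0,0],[-0.0015,0,-0.0001,0],[-0.0015,0,0,0],[0,0,0,0],[0,0,0,0]]]'

```text
time: 25.92
ee_pos: [0.5379, 0.401, 0.0357]
tcp_rot: [174.7, -1.0, -177.2]
wrist_force: [-5.7, 0.8, -0.4]
opening: -0.0
grasp_force: 0.0
```

Request:
play_rows --steps '[[[0.02,0,0,0],[0.018,0,0,0],[0,-0.04,-0.0036,0],[0,-0.04,-0.0036,0],[0,-0.04,-0.0036,0]]]'

```text
time: 26.33
ee_pos: [0.5063, 0.278, 0.0364]
tcp_rot: [174.7, -0.9, -177.1]
wrist_force: [1.2, -0.7, 0.4]
opening: 0.0002
grasp_force: 0.0
```

Request:
play_rows --steps '[[[0,-0.04,-0.0036,0],[0,0,0,0],[-0.02,0,0,0],[-0.01,0,0,0],[-0.004,0,0,0]]]'

```text
time: 26.75
ee_pos: [0.5441, 0.2401, 0.0359]
tcp_rot: [174.7, -0.8, -177.3]
wrist_force: [0.1, -0.4, 0.0]
opening: 0.0003
grasp_force: 0.0
```

Request:
play_rows --steps '[[[-0.002,0,0,0],[-0.001,0,0,0],[-0.001,0,-0.0001,0],[0,0,0,0],[0,0,0,0]]]'

```text
time: 27.17
ee_pos: [0.5456, 0.2408, 0.0353]
tcp_rot: [174.7, -1.0, -177.2]
wrist_force: [-5.5, -0.2, 0.4]
opening: -0.0
grasp_force: 0.0
```

Request:
play_rows --steps '[[[-0.001,-0.0002,0,0],[-0.001,-0.0002,0,0],[0,0,0,0],[0,0,0,0],[0,0,0,0]]]'

```text
time: 27.58
ee_pos: [0.5474, 0.2404, 0.0353]
tcp_rot: [174.7, -1.0, -177.2]
wrist_force: [-6.5, -1.3, 2.1]
opening: 0.0003
grasp_force: 0.0
```

Request:
play_rows --steps '[[[-0.001,-0.0002,0,0],[-0.001,-0.0002,0,0],[0,0,0,0],[0,0,0,0],[0,0,0,0]]]'

```text
time: 28.0
ee_pos: [0.5494, 0.24, 0.0352]
tcp_rot: [174.7, -1.0, -177.2]
wrist_force: [-7.0, -2.0, 2.3]
opening: -0.0001
grasp_force: 0.0
```

Request:
play_rows --steps '[[[0.02,0,0,0],[0.018,0,0,0],[0,0.04,0.0036,0],[0,0.04,0.0036,0],[0,0.04,0.0036,0]]]'

```text
time: 28.42
ee_pos: [0.5069, 0.36, 0.0371]
tcp_rot: [174.6, -0.8, -177.3]
wrist_force: [1.8, -0.4, -0.0]
opening: -0.0002
grasp_force: 0.0
```

Request:
play_rows --steps '[[[0,0.04,0.0036,0],[0,0,0,0],[-0.018,0,0,0],[-0.008,0,0,0],[-0.003,0,0,0]]]'

```text
time: 28.83
ee_pos: [0.5349, 0.4003, 0.036]
tcp_rot: [174.6, -0.9, -177.2]
wrist_force: [0.8, 0.3, 0.6]
opening: -0.0
grasp_force: 0.0
```

Request:
play_rows --steps '[[[-0.002,0,0,0],[-0.002,0,0,0],[-0.001,0,-0.0001,0],[0,0,0,0],[0,0,0,0]]]'

```text
time: 29.25
ee_pos: [0.5382, 0.4, 0.036]
tcp_rot: [174.7, -1.0, -177.2]
wrist_force: [-4.0, -1.9, -0.2]
opening: 0.0
grasp_force: 0.0
```

Request:
play_rows --steps '[[[-0.001,0,0,0],[-0.001,0,0,0],[0,0,0,0],[0,0,0,0],[0,0,0,0]]]'

```text
time: 29.67
ee_pos: [0.5401, 0.4006, 0.036]
tcp_rot: [174.6, -1.0, -177.2]
wrist_force: [-5.0, 1.2, -0.4]
opening: 0.0
grasp_force: 0.0
```

Request:
play_rows --steps '[[[-0.001,0,0,0],[-0.001,0,0,0],[0,0,0,0],[0,0,0,0],[0,0,0,0]]]'

```text
time: 30.08
ee_pos: [0.542, 0.4009, 0.036]
tcp_rot: [174.6, -1.0, -177.2]
wrist_force: [-5.4, 1.0, -0.0]
opening: 0.0005
grasp_force: 0.0
```

Request:
play_rows --steps '[[[-0.001,0,0,0],[-0.001,0,0,0],[0,0,0,0],[0,0,0,0],[0,0,0,0]]]'

```text
time: 30.5
ee_pos: [0.5439, 0.4011, 0.0359]
tcp_rot: [174.6, -1.0, -177.2]
wrist_force: [-5.0, 1.7, -0.2]
opening: -0.0001
grasp_force: 0.0
```

Request:
play_rows --steps '[[[0.02,0,0,0],[0.018,0,0,0],[0,-0.04,-0.0036,0],[0,-0.04,-0.0036,0],[0,-0.04,-0.0036,0]]]'

```text
time: 30.92
ee_pos: [0.5125, 0.2778, 0.0365]
tcp_rot: [174.6, -0.8, -177.1]
wrist_force: [0.7, -1.5, -0.2]
opening: -0.0001
grasp_force: 0.0
```

Request:
play_rows --steps '[[[0,-0.04,-0.0036,0],[0,0,0,0],[-0.02,0,0,0],[-0.008,0,0,0],[-0.004,0,0,0]]]'

```text
time: 31.33
ee_pos: [0.548, 0.2401, 0.0358]
tcp_rot: [174.6, -0.9, -177.2]
wrist_force: [0.2, -0.5, 0.0]
opening: -0.0002
grasp_force: 0.0
```

Request:
play_rows --steps '[[[-0.002,0,0,0],[-0.001,0,0,0],[-0.001,0,-0.0001,0],[0,0,0,0],[0,0,0,0]]]'

```text
time: 31.75
ee_pos: [0.5495, 0.2405, 0.0352]
tcp_rot: [174.7, -1.0, -177.2]
wrist_force: [-6.0, 0.7, 0.4]
opening: 0.0001
grasp_force: 0.0
```

Request:
play_rows --steps '[[[-0.001,-0.0002,0,0],[-0.001,-0.0002,0,0],[0,0,0,0],[0,0,0,0],[0,0,0,0]]]'

```text
time: 32.17
ee_pos: [0.5515, 0.2399, 0.0352]
tcp_rot: [174.7, -1.0, -177.2]
wrist_force: [-5.6, -0.4, 0.8]
opening: 0.0001
grasp_force: 0.0
```

Request:
play_rows --steps '[[[-0.001,-0.0002,0,0],[-0.001,-0.0002,0,0],[0,0,0,0],[0,0,0,0],[0,0,0,0]]]'

```text
time: 32.58
ee_pos: [0.5533, 0.2394, 0.0352]
tcp_rot: [174.7, -1.1, -177.2]
wrist_force: [-7.3, -2.5, 2.0]
opening: 0.0003
grasp_force: 0.0
```

Request:
play_rows --steps '[[[-0.001,-0.0002,0,0],[-0.001,-0.0002,0,0],[0,0,0,0],[0,0,0,0],[0,0,0,0]]]'

```text
time: 33.0
ee_pos: [0.5545, 0.2391, 0.0351]
tcp_rot: [174.7, -1.1, -177.2]
wrist_force: [-12.4, -2.9, 4.2]
opening: -0.0002
grasp_force: 0.0
```

The right pin has been reached: the force stepped from about 6 to 12 N at TCP x≈0.5545. Now the left end.

Request:
play_rows --steps '[[[0.02,0,0,0],[0.018,0,0,0],[0,0.04,0.0036,0],[0,0.04,0.0036,0],[0,0.04,0.0036,0]]]'

```text
time: 33.42
ee_pos: [0.5128, 0.359, 0.037]
tcp_rot: [174.6, -0.8, -177.3]
wrist_force: [2.1, -0.6, 0.8]
opening: -0.0001
grasp_force: 0.0
```

Request:
play_rows --steps '[[[0,0.04,0.0036,0],[0,0.001,0,0],[-0.018,0,0,0],[-0.008,0,0,0],[-0.003,0,0,0]]]'

```text
time: 33.83
ee_pos: [0.5408, 0.4004, 0.036]
tcp_rot: [174.7, -0.9, -177.2]
wrist_force: [-0.1, 0.5, -0.3]
opening: -0.0004
grasp_force: 0.0
```

Request:
play_rows --steps '[[[-0.002,0,0,0],[-0.001,0,0,0],[-0.001,0,0,0],[0,0,0,0],[0,0,0,0]]]'

```text
time: 34.25
ee_pos: [0.5437, 0.4002, 0.0362]
tcp_rot: [174.7, -0.9, -177.2]
wrist_force: [-0.5, -0.2, 0.0]
opening: 0.0001
grasp_force: 0.0
```

Request:
play_rows --steps '[[[-0.001,0,0,0],[-0.001,0,0,0],[0,0,0,0],[0,0,0,0],[0,0,0,0]]]'

```text
time: 34.67
ee_pos: [0.5448, 0.4007, 0.0361]
tcp_rot: [174.6, -1.0, -177.2]
wrist_force: [-6.5, 0.9, 2.5]
opening: 0.0002
grasp_force: 0.0
```

Request:
play_rows --steps '[[[-0.001,0,0,0],[-0.001,0,0,0],[0,0,0,0],[0,0,0,0],[0,0,0,0]]]'

```text
time: 35.08
ee_pos: [0.5466, 0.4009, 0.0359]
tcp_rot: [174.6, -1.1, -177.2]
wrist_force: [-6.5, 1.1, 1.0]
opening: 0.0003
grasp_force: 0.0
```

Request:
play_rows --steps '[[[-0.001,0,0,0],[-0.001,0,0,0],[0,0,0,0],[0,0,0,0],[0,0,0,0]]]'

```text
time: 35.5
ee_pos: [0.5478, 0.4014, 0.036]
tcp_rot: [174.6, -1.1, -177.1]
wrist_force: [-11.3, 2.4, 3.5]
opening: -0.0003
grasp_force: 0.0
```

The left pin is loaded too, with about +5 N at 0.5478. I'll go back and check the right.

Request:
play_rows --steps '[[[0.02,0,0,0],[0.018,0,0,0],[0,-0.04,-0.0036,0],[0,-0.04,-0.0036,0],[0,-0.04,-0.0036,0]]]'

```text
time: 35.92
ee_pos: [0.5172, 0.2778, 0.0363]
tcp_rot: [174.7, -0.9, -177.1]
wrist_force: [0.5, -0.3, 0.9]
opening: -0.0
grasp_force: 0.0
```

Request:
play_rows --steps '[[[0,-0.04,-0.0036,0],[0,0,0,0],[-0.02,0,0,0],[-0.008,0,0,0],[-0.002,0,0,0]]]'

```text
time: 36.33
ee_pos: [0.5509, 0.24, 0.0357]
tcp_rot: [174.6, -0.9, -177.2]
wrist_force: [-0.0, 0.7, 0.0]
opening: 0.0003
grasp_force: 0.0
```

Request:
play_rows --steps '[[[0,0,0,0],[0,0,0,0],[0,0,0,0],[0,0,0,0],[0,0,0,0]]]'

```text
time: 36.75
ee_pos: [0.5493, 0.2402, 0.0356]
tcp_rot: [174.7, -0.9, -177.2]
wrist_force: [-0.4, 0.3, -0.1]
opening: -0.0
grasp_force: 0.0
```

Request:
play_rows --steps '[[[-0.001,0,0,0],[-0.001,0,0,0],[-0.001,0,0,0],[0,0,0,0],[0,0,0,0]]]'

```text
time: 37.17
ee_pos: [0.5527, 0.24, 0.0355]
tcp_rot: [174.7, -0.9, -177.2]
wrist_force: [-0.2, -0.7, 0.6]
opening: -0.0004
grasp_force: 0.0
```

Request:
play_rows --steps '[[[-0.001,0,0,0],[0,0,0,0],[0,0,0,0],[0,0,0,0],[0,0,0,0]]]'

```text
time: 37.58
ee_pos: [0.5535, 0.24, 0.0355]
tcp_rot: [174.7, -0.9, -177.2]
wrist_force: [-0.7, -0.4, -0.4]
opening: 0.0
grasp_force: 0.0
```

Request:
play_rows --steps '[[[-0.001,0,0,0],[-0.001,0,0,0],[0,0,0,0],[0,0,0,0],[0,0,0,0]]]'

```text
time: 38.0
ee_pos: [0.5542, 0.24, 0.0352]
tcp_rot: [174.7, -1.1, -177.2]
wrist_force: [-8.3, -1.0, 2.4]
opening: 0.0001
grasp_force: 0.0
```

Request:
play_rows --steps '[[[-0.001,0,0,0],[0,0,0,0],[0,0,0,0],[0,0,0,0],[0,0,0,0]]]'

```text
time: 38.42
ee_pos: [0.5546, 0.2398, 0.0351]
tcp_rot: [174.7, -1.2, -177.2]
wrist_force: [-12.7, -3.1, 4.4]
opening: -0.0002
grasp_force: 0.0
```

Right is loaded by about 5 N. Lightly re-touching the left to verify.

Request:
play_rows --steps '[[[0.02,0,0,0],[0.018,0,0,0],[0,0.04,0.0036,0],[0,0.04,0.0036,0],[0,0.04,0.0036,0]]]'

```text
time: 38.83
ee_pos: [0.513, 0.3599, 0.0371]
tcp_rot: [174.6, -0.9, -177.3]
wrist_force: [0.7, 1.1, 0.1]
opening: 0.0001
grasp_force: 0.0
```

Request:
play_rows --steps '[[[0,0.04,0.0036,0],[0,0.001,0,0],[-0.018,0,0,0],[-0.008,0,0,0],[-0.004,0,0,0]]]'

```text
time: 39.25
ee_pos: [0.5419, 0.4013, 0.036]
tcp_rot: [174.7, -0.9, -177.2]
wrist_force: [0.4, 0.1, 0.1]
opening: -0.0001
grasp_force: 0.0
```

Request:
play_rows --steps '[[[-0.001,0,0,0],[-0.001,0,0,0],[0,0,0,0],[0,0,0,0],[0,0,0,0]]]'

```text
time: 39.67
ee_pos: [0.5426, 0.4012, 0.0364]
tcp_rot: [174.7, -0.9, -177.2]
wrist_force: [0.1, -0.3, -0.9]
opening: 0.0002
grasp_force: 0.0
```

Request:
play_rows --steps '[[[-0.001,0,0,0],[-0.001,0,0,0],[0,0,0,0],[0,0,0,0],[0,0,0,0]]]'

```text
time: 40.08
ee_pos: [0.5448, 0.4015, 0.0362]
tcp_rot: [174.7, -0.9, -177.2]
wrist_force: [0.0, 0.3, 0.0]
opening: 0.0001
grasp_force: 0.0
```

Request:
play_rows --steps '[[[-0.001,0,0,0],[-0.001,0,0,0],[0,0,0,0],[0,0,0,0],[0,0,0,0]]]'

```text
time: 40.5
ee_pos: [0.5468, 0.4015, 0.0361]
tcp_rot: [174.7, -0.9, -177.2]
wrist_force: [-0.6, -0.3, 0.4]
opening: 0.0001
grasp_force: 0.0
```

Request:
play_rows --steps '[[[-0.001,0,0,0],[0,0,0,0],[0,0,0,0],[0,0,0,0],[0,0,0,0]]]'

```text
time: 40.92
ee_pos: [0.5476, 0.4016, 0.0361]
tcp_rot: [174.7, -1.0, -177.2]
wrist_force: [-2.9, 0.3, 0.8]
opening: -0.0
grasp_force: 0.0
```

Request:
play_rows --steps '[[[-0.001,0,0,0],[0,0,0,0],[0,0,0,0],[0,0,0,0],[0,0,0,0]]]'

```text
time: 41.33
ee_pos: [0.5478, 0.4018, 0.0361]
tcp_rot: [174.7, -1.0, -177.2]
wrist_force: [-8.2, -1.1, 1.8]
opening: -0.0
grasp_force: 0.0
```

Request:
play_rows --steps '[[[-0.001,0,0,0],[0,0,0,0],[0,0,0,0],[0,0,0,0],[0,0,0,0]]]'

```text
time: 41.75
ee_pos: [0.5482, 0.402, 0.036]
tcp_rot: [174.6, -1.1, -177.2]
wrist_force: [-10.8, 0.5, 3.1]
opening: 0.0
grasp_force: 0.0
```

Request:
play_rows --steps '[[[-0.0005,0,0,0],[0,0,0,0],[0,0,0,0],[0,0,0,0],[0,0,0,0]]]'

```text
time: 42.17
ee_pos: [0.5483, 0.4021, 0.036]
tcp_rot: [174.6, -1.1, -177.1]
wrist_force: [-12.8, 0.9, 4.6]
opening: 0.0002
grasp_force: 0.0
```

Both ends are loaded. Backing off, then a look.

Request:
play_rows --steps '[[[0.01,0,0,0],[0.03,0,0,0],[0.035,0,0,0],[0.03,0,-0.02,0],[0.03,0,-0.03,0]]]'

```text
time: 42.58
ee_pos: [0.4146, 0.3893, 0.085]
tcp_rot: [174.8, -1.1, -177.2]
wrist_force: [0.5, 0.6, 0.9]
opening: -0.0001
grasp_force: 0.0
```

Request:
play_rows --steps '[[[0.02,-0.03,-0.02,0],[0.02,-0.03,-0.02,0],[0.02,-0.03,-0.02,0],[0.02,-0.03,0,0],[0,-0.03,0,0]]]'

```text
time: 43.0
ee_pos: [0.3438, 0.2312, 0.1363]
tcp_rot: [174.6, -0.8, -177.1]
wrist_force: [1.0, -0.7, 0.3]
opening: 0.0
grasp_force: 0.0
```

Request:
play_rows --steps '[[[0,-0.03,0,0],[0,-0.03,0,0],[0,-0.03,0,0],[0,-0.03,0,0],[0,0,0,0]]]'

```text
time: 43.42
ee_pos: [0.3514, 0.1091, 0.1234]
tcp_rot: [174.7, -0.9, -177.4]
wrist_force: [-0.3, 0.1, -0.5]
opening: -0.0
grasp_force: 0.0
```

Run:
```python
from h import *
a=bot.camera("top")["img"][180:280,215:345]; b=bot.camera("side")["img"][190:310,230:390]
cv2.imwrite("pics/p4.png",np.hstack([cv2.resize(a,(400,308),interpolation=2),cv2.resize(b,(400,308),interpolation=2)]))
```

```text
(no output)
```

View pics/p4.png

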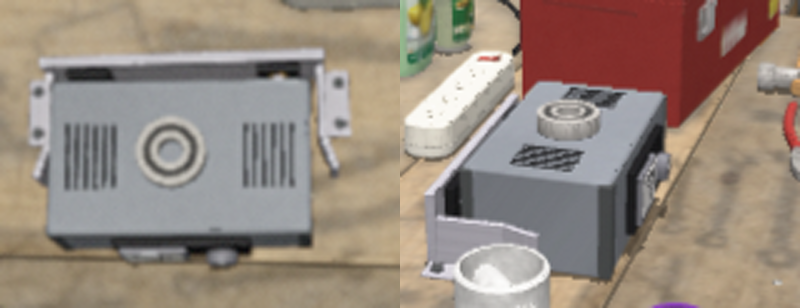

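The picture shows the case square in the dock, its far edge up against both stops (about (90,75) and (275,75)), with the bearing flat on top at (170,150). Handing in.

```bash
python3 -c "
from workcell import bot
print(bot.job_done())"
```

```text
the job is handed in; nothing more can be done
None
```

The job is handed in at about 43 s of the 72 s allowed: by feel, the case sits square in the dock with each plunger loaded an estimated 3–6 N, and the last picture shows the bearing still flat on top. I kept the fingers clear of the meter throughout, and the highest push I read was 12.8 N. I did not re-check the right plunger after the final small push on the left, and no verdict came back.

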